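Seat a plaster mould half in the sloping locating jig

TASK

Put the plaster mould half on the grey sloping plate, hollow side up and with its long side parallel to the plate's long stop. Set it down on the plate well up the slope, clear of both wooden stops, and let go so that it slides down by itself until it rests fully home against both stops in the corner. Do not push it home with the gripper, and leave the other things where they are.

Things in the scene. Friction and masses are not known exactly. Their poses are not given: they have to be found in the camera images.
- mould_centre (a point): Centre (half-way up) of the loose plaster mould half, an off-white block about 0.28 kg lying on the table: 110 mm long (its x), 56 mm wide (its y), 36 mm high (its z; underside 18 mm below this point). Top has a hollow 84x30x20 mm inside 13 mm walls, with a 12 mm notch in the +x end. Long sides are flat, gripped across 56 mm. Either end may point up the slope.
- plate_corner (a point): Lowest point of the fixed jig's grey sloping plate, 44 mm above the table: where its face and the inner faces of both stops would meet. x runs up the slope along the long stop, y up the slope along the short stop (each rises about 20 degrees), z out of the plate. Slick plate and stops (friction 0.1 or less): a thing let go slides to -x, -y. Mould's centre at home: x 55, y 28, z 18 mm.
- plate_middle (a point): Middle of the free face of the grey sloping plate, on its surface; axes as at plate_corner, from which it lies at x 99, y 89 mm. The free face is 198 mm (x) by 178 mm (y); its highest corner is about 169 mm above the table.
- long_stop (a point): Middle of the top edge of the long dark wooden stop's inner face. The stop is 182 mm long (x = 12 to 194 mm from plate_corner), 14 mm thick (y = -14 to 0), and stands 14 mm above the plate. Axes as at plate_corner.
- short_stop (a point): Middle of the top edge of the short dark wooden stop's inner face. The stop is 112 mm long (y = 12 to 124 mm from plate_corner), 14 mm thick (x = -14 to 0), and stands 14 mm above the plate. Axes as at plate_corner.
- gold_tin: Loose bystander, to be left alone: olive-gold screw tin, 68 mm wide, 74 mm high. Origin at the centre of its underside.
- mug_cream: Loose bystander, to be left alone: cream mug, 75x110 mm, 118 mm high. Origin at the centre of its underside.
- clay_branch: Loose bystander, to be left alone: red clay branch, 59x229 mm, 44 mm high. Origin at the centre of its underside.
- mould: The plaster mould half itself; origin at the centre of its underside, axes as at mould_centre.
There are look-alikes about, which are no part of the job. Leave any pink look-alike of the mould alone.

How it is judged:
By the outcome, as a careful person would: the job done as asked, in the order asked, and still so for the second after the job is handed in, with the robot touching nothing.
It also fails if it takes over 42 s, if anything falls off the work surface, if the arm or the gripper's body presses on something with over 40 N, if the wrist force passes 120 N, or if a joint passes its speed limit or range.

ROBOT

A 6-joint arm with a two-finger parallel gripper is mounted at the origin on a cart in front of the work surface, level with it; the furniture and walls round the work are solid. World frame = base frame: x ahead of the robot, y to its left, z up, the work surface at z = 0. Lengths are in mm, angles in rad, forces in N, time in s.
With the tool pointing down it reaches from about 275 to 750 mm from the base axis. Payload 10.2 kg.
Tool frame: the origin (TCP) lies between the finger pads; the fingertips stand 17 mm ahead of it and the grasp point (between the pads) lies 2 mm behind it (tips_ahead is the distance from the TCP to the fingertips, in mm); z points along the fingers, y is the line along which they close (so a half turn about z gives the same grasp; the last joint's range is limited). The gripper opens to 85 mm and grips with 20 to 120 N. Pads are 22 mm wide; open, the fingers measure 114 mm over their backs; the gripper's body (76 mm by 85 mm) begins 54 mm behind the grasp point. The pads swing forward as they close: fully open they stand 13 mm farther back than shut.
Start: joints at [0.982, 0.313, 1.498, -0, 1.331, -0.223], TCP at [187.803, 490.266, 218.994] pointing down, gripper open.
Joint ranges: [-2.94, 2.94], [-0.97, 2.17], [0.19, 2.56], [-1.23, 4.37], [0.02, 3.11], [-2.88, 2.88]. Speed limits (rad/s): [2.39, 2.39, 3.01, 3.14, 3.14, 3.14].

INTERFACE

Orientations are given as a unit quaternion [w, x, y, z].
In Python, from rig import sense, capture, finish_job, boxes_of, tips_ahead gives the robot as it stands.
- The arm moves only by the tool drive_tool, never from a script. Its argument "commands" is text: rows parted by semicolons, each of 7 numbers parted by spaces: the shift along the world's x, y, z in units of 0.1 m (1.0 is 0.1 m), then the turn, a rotation vector about the world's x, y, z in units of pi/4 rad (1.0 is pi/4 rad), then the opening in per cent of the stroke, from 0 (shut) to 100 (fully open). A call has 1 to 20 rows; each row shifts and turns the commanded pose from where the row before left it; what a row does not reach is not made up. A row lasts 1/12 s, in which the tool goes at most 41.7 mm and 7.16 degrees, less where a joint would pass 70% of its speed; a pose out of reach is approached as far as the arm can. A call with a number of a shift or a turn outside -1 to 1 is refused whole. A call with a gripper value outside its range is refused whole. The fingers move at their own pace and stop on an object; "force" is the grip in N (left out, the last holds). Time passes only in rows, so rows that do not move let the fingers close. It gives the time, the measured TCP pose, the force, the opening and the grip force at its end, in the units of the state.
- sense(): the state, without advancing time (a new reading comes with each control period).
- capture(name): name is "side" or "top"; returns a dict with "pixels" (480x640x3 uint8, blue, green, red), "fov_y" (degrees; the focal length in pixels is half the picture's height over the tangent of half this angle, whatever the lens; pixels are square), "cx", "cy" (the principal point, pixels), "position" and "attitude" of the camera in the world. Camera axes: x right, y down, z forward; pixel columns grow to the right and rows downward; lengths in mm; the calibration is good to about 2 mm. A picture is of the moment at which its call begins. There is no depth.
- finish_job(): hands the job in; it is judged then, once.
Trained networks look in a picture, given as the dict that the camera call returned (one of the last four; its "shot" number tells which), for a name from the list of things; names that differ only in an ending like _2 or _b are one class to them, and where a whole thing is asked for, a point or a joint stands for the part that bears it (a point fixed in the world has none). Each returns a list of dicts, best first, with "confidence" (0 to 1); they miss things now and then, are a little off and sometimes report something else, mostly with a low value. They report only what shows in the picture. A call takes as long as a camera call. They do not tell look-alikes from the thing itself.
- boxes_of(picture, name): "position" ([column, row] in pixels, amid what is visible of it).
The state is a dict: "time_s": time; "joints": joint angles; "dq": joint speeds; "tau": joint torques, N m; "eef_pos": TCP position; "ee_rot": TCP orientation; "force": force on the tool from outside, world axes, zero at the start; "wrist_torque": the same for the moment, N m; "grip_width": opening from 0.0 (shut) to 1.0 (fully open); "grip_force": force on a finger pad.
Only numpy, scipy, OpenCV 4.12 (cv2) and the standard library are available. Lean on these libraries where they do the work, as an engineer would, in place of code of your own. Each camera call takes 0.05 s, during which the arm holds its last target. There are 200 camera calls.

## Working session

There is one attempt and no reset: what is moved stays moved. The work goes in short steps, Python scripts to look and compute and a tool call to move; the robot and the scene stay as the last step left them, time stands still between calls to the robot, and variables do not carry over. Pictures are saved under pics/ and viewed, at most 10 in all, crops included, and the job is handed in when it is done.

Besides the shell and the picture viewer there is one more tool, called after "Call:" as a command line: name --argument value ..., lists and objects as JSON in quotes. drive_tool: Moves the arm, as the interface text tells. Shifts and turns lie within -1 to 1; 1 stands for 0.1 m of shift or pi/4 rad of turn. Its arguments: {"type":"object","properties":{"commands":{"type":"string"},"force":{"type":"number"}},"required":["commands"]}

```bash
mkdir -p pics
cat > h.py <<'E'
import numpy as np, cv2
from rig import *
from scipy.spatial.transform import Rotation as R
def rot(q): return R.from_quat([q[1],q[2],q[3],q[0]]).as_matrix()
def K(p):
    f=240/np.tan(np.radians(p["fov_y"])/2); return f
def att(p):
    a=np.array(p["attitude"],float); return rot(a) if a.size==4 else a.reshape(3,3)
def ray(p,uv):
    d=np.array([(uv[0]-p["cx"])/K(p),(uv[1]-p["cy"])/K(p),1]); d=att(p)@d; return np.array(p["position"],float),d
def onz(p,uv,z):
    o,d=ray(p,uv); return o+d*(z-o[2])/d[2]
def tri(p1,u1,p2,u2):
    o1,d1=ray(p1,u1);o2,d2=ray(p2,u2)
    A=np.c_[d1,-d2]; s=np.linalg.lstsq(A,o2-o1,rcond=None)[0]
    a=o1+s[0]*d1;b=o2+s[1]*d2; return (a+b)/2,np.linalg.norm(a-b)
def proj(p,X):
    c=(np.atleast_2d(X)-np.array(p["position"]))@att(p); return c[:,:2]/c[:,2:]*K(p)+[p["cx"],p["cy"]]
E
python3 - <<'E'
from h import *
P={n:capture(n) for n in("side","top")}
for n,p in P.items():
    cv2.imwrite(f"pics/{n}0.png",p["pixels"]); print(n,p["position"],p["attitude"],p["fov_y"],p["cx"],p["cy"])
    for t in["mould_centre","plate_corner","plate_middle","long_stop","short_stop","mould"]:
        print(t,[(np.round(b["position"]).tolist(),round(b["confidence"],2)) for b in boxes_of(p,t)[:4]])
s=sense();print(s["ee_rot"],s["time_s"],s["grip_width"])
E
```

```text
side [  172.36351651 -1286.54539559   721.20048646] [-0.52490251  0.83846766 -0.11868615  0.08580758] 54.76332900024482 318.61313119888155 243.61795796077442
mould_centre [([278.0, 249.0], 0.6), ([260.0, 231.0], 0.56)]
plate_corner [([310.0, 303.0], 0.86)]
plate_middle [([312.0, 302.0], 0.78)]
long_stop [([316.0, 304.0], 0.6)]
short_stop [([313.0, 303.0], 0.97)]
mould [([262.0, 229.0], 0.81), ([289.0, 203.0], 0.71), ([310.0, 306.0], 0.66), ([280.0, 249.0], 0.62)]
top [ 445.7245268   -65.60936548 1473.99893018] [ 0.02766679 -0.70631496  0.70691757 -0.02492525] 48.2245100235646 322.1188987933538 246.95024807159658
mould_centre [([256.0, 275.0], 0.93), ([199.0, 288.0], 0.56)]
plate_corner [([438.0, 285.0], 0.74), ([260.0, 280.0], 0.61), ([227.0, 188.0], 0.23)]
plate_middle [([439.0, 285.0], 0.81)]
long_stop [([437.0, 284.0], 0.74)]
short_stop [([441.0, 286.0], 0.79)]
mould [([202.0, 290.0], 0.76), ([258.0, 280.0], 0.71)]
[ 6.38801992e-06  1.81869492e-01  9.83322677e-01 -6.35437881e-07] 0.7 0.9975562745479504
```

View pics/top0.png

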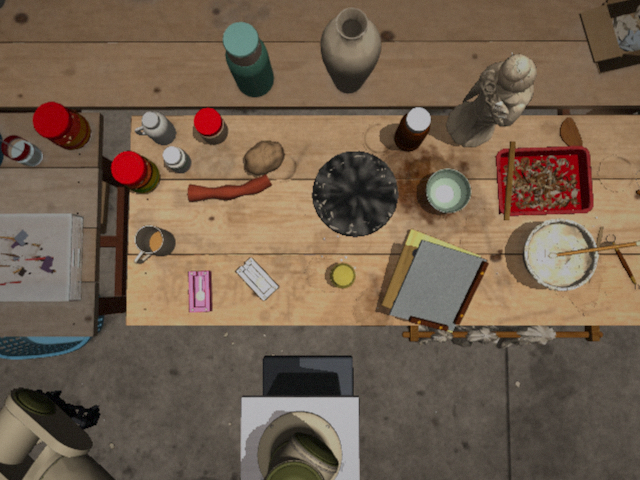

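View pics/side0.png

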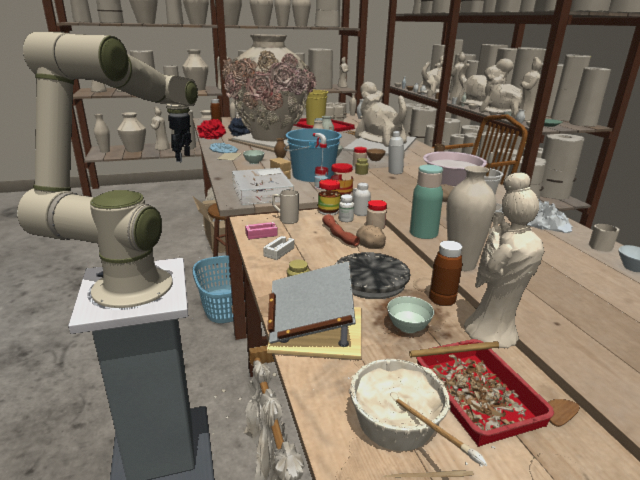

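The top view shows the off-white mould near (257,279) with its notched end still to be identified, the pink look-alike at (200,290), and the jig at (438,285). The jig's dark stops run along its right side (long) and bottom (short). The side view shows the mould at (279,248) and the jig at (313,300).

Run:
```python
import cv2,numpy as np
t=cv2.imread("pics/top0.png");s=cv2.imread("pics/side0.png")
r=lambda im,x,y,w,h,k:cv2.resize(im[y:y+h,x:x+w],(w*k,h*k),interpolation=cv2.INTER_CUBIC)
a=r(t,375,225,125,110,4) #500x440
b=r(t,228,250,60,55,5) #300x275
c=r(s,260,230,40,33,5)
im=np.zeros((440,800,3),np.uint8);im[:,:500]=a;im[:275,500:]=b;im[275:440,500:700]=c
cv2.imwrite("pics/c1.png",im)
cv2.imwrite("pics/c2.png",r(s,260,250,110,110,5))
```

```text
(no output)
```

View pics/c1.png

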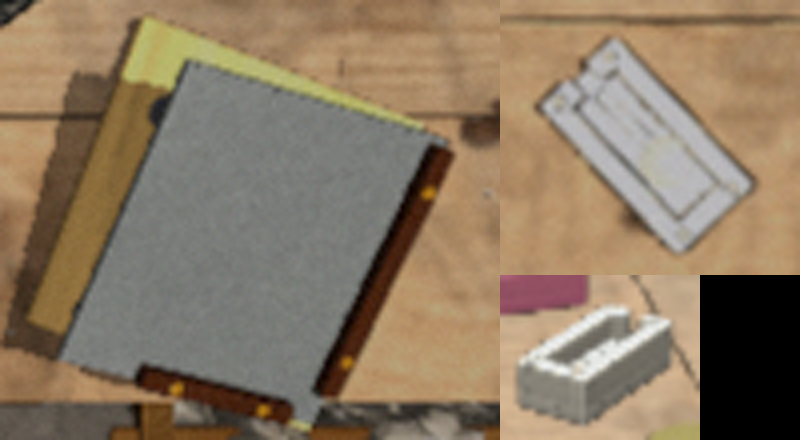

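View pics/c2.png

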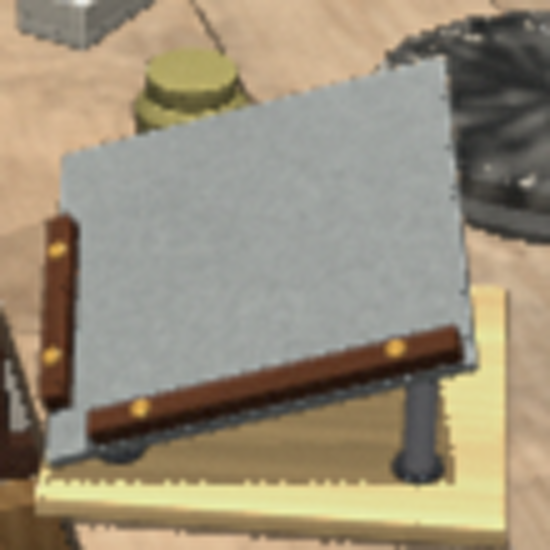

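The crops give plate and stop corners to sub-pixel level. The mould lies hollow up, with its notch end at the upper left in the top view. Next I fit both poses.

```bash
cat >> h.py <<'E'
def plateR(yaw,a=20,b=20):
    a,b=np.radians([a,b]); x=np.array([np.cos(a),0,np.sin(a)])
    c=np.sin(b); y0=-np.sin(a)*c/np.cos(a); y=np.array([y0,np.sqrt(1-c*c-y0*y0),c])
    M=np.c_[x,y,np.cross(x,y)]; return R.from_euler('z',yaw).as_matrix()@M
E
python3 - <<'E'
from h import *
from scipy.optimize import least_squares
P={n:capture(n) for n in("side","top")}
T=[((198,178,0),187,60),((-14,178,0),62,358),((194,0,14),433,147),((12,0,14),316,393),((194,-14,14),453,152),((12,-14,14),338,398),((0,124,14),145,366),((0,12,14),293,403)]
S=[((12,0,14),90,410),((194,0,14),457,327),((198,178,0),443,57),((-14,178,0),62,155),((-14,-14,0),50,455),((0,124,14),75,215)]
t=np.array([((u+.5)/4+374.5,(v+.5)/4+224.5) for _,u,v in T]); s=np.array([((u+.5)/5+259.5,(v+.5)/5+249.5) for _,u,v in S])
tx=np.array([a for a,_,_ in T],float); sx=np.array([a for a,_,_ in S],float)
def f(q,full=1):
    M=plateR(q[3],q[4],q[5]); c=q[:3]
    r=np.r_[(proj(P["top"],c+tx@M.T)-t).ravel(),(proj(P["side"],c+sx@M.T)-s).ravel(),(q[2]-44)/1,(q[4]-20)/.5,(q[5]-20)/.5]
    return r
for y0 in(-.5,-1,0):
    o=least_squares(f,[250,-380,44,y0,20,20],loss='soft_l1'); print(o.cost,np.round(o.x,3))
print(np.round(f(o.x),1))
M=plateR(*o.x[3:]);print(M.round(3))
np.save("plate.npy",o.x)
m=np.array([(115,38),(255,183),(182,250),(38,103)]);uv=(m+.5)/5-.5+[228,250]
C=np.array([onz(P["top"],u,36) for u in uv]);print(C.round(1),C.mean(0))
d=(C[0]+C[3]-C[1]-C[2])/2;print("x axis",d,np.linalg.norm(d),np.arctan2(d[1],d[0]),"w",np.linalg.norm(C[0]-C[3]))
# check in side
X=C.mean(0);ax=d/np.linalg.norm(d);ay=np.array([-ax[1],ax[0],0])
print("side proj",proj(P["side"],[X+a*55*ax+b*28*ay for a in(1,-1) for b in(1,-1)]).round(1).tolist())
for p in P.values(): print([(np.round(b["position"]).tolist(),round(b["confidence"],2)) for b in boxes_of(p,"gold_tin")[:2]])
try: print(tips_ahead(),[tips_ahead(x) for x in(0,.5,1)])
except Exception as e: print(tips_ahead,e)
print(rot(sense()["ee_rot"]).round(3))
E
```

```text
6.493331251135361 [ 3.46300e+02 -3.98025e+02  4.16520e+01 -3.75000e-01  1.96740e+01
  1.94480e+01]
6.493331251135189 [ 3.46300e+02 -3.98025e+02  4.16520e+01 -3.75000e-01  1.96740e+01
  1.94480e+01]
6.493331251134736 [ 346.3   -398.025   41.652   -6.658   19.674   19.448]
[ 0.2 -0.1 -1.2  0.4  0.6 -0.2  0.3  0.3  0.2 -0.1 -0.7  0.1  0.4  0.8
  0.4  0.8  0.  -0.3  0.6 -0.8  0.5 -0.8  0.4 -0.8 -0.   1.1 -0.  -1.2
 -2.3 -0.7 -1.1]
[[ 0.876  0.232 -0.423]
 [-0.345  0.914 -0.214]
 [ 0.337  0.333  0.881]]
[[525.5 132.1  36. ]
 [447.7  56.4  36. ]
 [412.1  95.3  36. ]
 [490.6 173.1  36. ]] [468.96273701 114.22949111  36.        ]
x axis [78.1561662  76.76321985  0.        ] 109.54897642521489 0.7764069786931176 w 53.83332257049759
side proj [[281.1, 234.7], [294.7, 238.2], [263.2, 246.5], [277.3, 250.3]]
[([298.0, 270.0], 0.53)]
[([344.0, 276.0], 0.83)]
17.0 'float' object is not callable
[[-0.934  0.358 -0.   ]
 [ 0.358  0.934  0.   ]
 [ 0.     0.    -1.   ]]
```

Call:
drive_tool --commands "0.156 -0.209 -0.038 0 0 -0.1415 100;0.156 -0.209 -0.038 0 0 -0.1415 100;0.156 -0.209 -0.038 0 0 -0.1415 100;0.156 -0.209 -0.038 0 0 -0.1415 100;0.156 -0.209 -0.038 0 0 -0.1415 100;0.156 -0.209 -0.038 0 0 -0.1415 100;0.156 -0.209 -0.038 0 0 -0.1415 100;0.156 -0.209 -0.038 0 0 -0.1415 100;0.156 -0.209 -0.038 0 0 -0.1415 100;0.156 -0.209 -0.038 0 0 -0.1415 100;0.156 -0.209 -0.038 0 0 -0.1415 100;0.156 -0.209 -0.038 0 0 -0.1415 100;0.156 -0.209 -0.038 0 0 -0.1415 100;0.156 -0.209 -0.038 0 0 -0.1415 100;0.156 -0.209 -0.038 0 0 -0.1415 100;0.156 -0.209 -0.038 0 0 -0.1415 100;0.156 -0.209 -0.038 0 0 -0.1415 100;0.156 -0.209 -0.038 0 0 -0.1415 100;0 0 0 0 0 0 100;0 0 0 0 0 0 100" --force 60

```text
time_s: 2.57
eef_pos: [468.8, 113.4, 150.3]
ee_rot: [-0.0, 0.926, 0.378, -0.0]
force: [-0.2, -0.6, -1.0]
grip_width: 1.001
grip_force: 0.0
```

Run:
```python
from h import *
P={n:capture(n) for n in("side","top")}
s=sense();M=rot(s["ee_rot"]);print(np.round(s["eef_pos"],1),M.round(3).tolist(),np.round(s["joints"],2),np.arctan2(M[1,1],M[0,1]))
r=lambda im,x,y,w,h,k:cv2.resize(im[y:y+h,x:x+w],(w*k,h*k),interpolation=cv2.INTER_CUBIC)
p=P["side"]["pixels"].copy()
a=r(p,220,180,100,100,5)
T=np.array(s["eef_pos"])
a2=r(P["top"]["pixels"],215,220,75,90,4)
im=np.zeros((500,800,3),np.uint8);im[:,:500]=a;im[:360,500:]=a2;cv2.imwrite("pics/c3.png",im)
print(proj(P["side"],[T]),proj(P["top"],[T,T+M[:,2]*17]))
```

```text
[468.2 114.6 150.7] [[0.713, 0.701, -0.0], [0.701, -0.713, 0.0], [-0.0, -0.0, -1.0]] [-0.    0.29  1.72  0.    1.13  0.79] -0.7934888816014091
[[278.39203151 210.95279094]] [[251.1057508  277.83388436]
 [252.03022164 277.95035   ]]
```

View pics/c3.png

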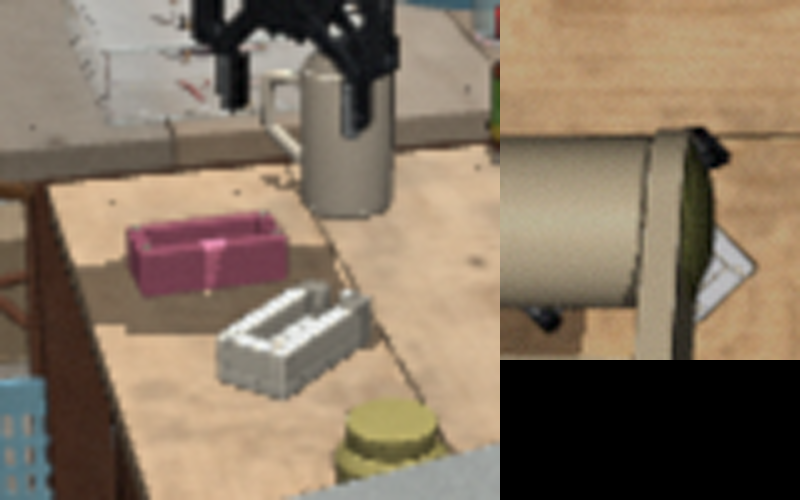

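The side view shows the open fingertips at about (266,201) and (291,206), higher than the projected TCP at (278,211). The mould lies about 3 px lower than predicted, so I check this numerically before descending.

Run:
```python
from h import *
from scipy.optimize import least_squares
P={n:capture(n) for n in("side","top")}
s=sense();M=rot(s["ee_rot"]);T=np.array(s["eef_pos"]);print(T.round(1))
for z in(0,-13,-17,20,40):
  print(z,proj(P["side"],[T+M[:,1]*k+[0,0,z] for k in(-50,50)]).round(1).tolist())
# mould pose per camera: side only (x,y,yaw,z0)
loc=np.array([(55,28),(-55,28),(-55,-28),(55,-28)])
top=(np.array([(38,103),(182,250),(255,183),(115,38)])[[0,1,2,3]]+.5)/5-.5+[228,250]
# order: +x+y, -x+y, -x-y, +x-y  (x axis toward (525,132)/(490,173); +y is left)
top=np.array([top[0],top[1],top[2],top[3]])
sd={0:(285.0,236.6),1:(263.6,250.4),2:(276.6,254.4),3:(294.4,239.4)}
sb={1:(264,255.6),2:(276.8,259.3),3:(294.2,244.6)}
def pts(q,z):
    c,n=np.cos(q[2]),np.sin(q[2]); return np.c_[loc@np.array([[c,n],[-n,c]])+q[:2],np.full(4,z)]
def fs(q):
    return np.r_[(proj(P["side"],pts(q,36+q[3]))[[0,1,2,3]]-[sd[i] for i in range(4)])[1:].ravel(),(proj(P["side"],pts(q,q[3]))[1:]-[sb[i] for i in(1,2,3)]).ravel(),q[3]/1]
def ft(q): return (proj(P["top"],pts(q,36))-top).ravel()
for f,x0 in((fs,[469,114,.77,0]),(ft,[469,114,.77])):
    o=least_squares(f,x0);print(o.x.round(3),f(o.x).round(1))
```

```text
[468.1 114.9 150.8]
0 [[265.8, 208.0], [291.3, 213.8]]
-13 [[265.9, 211.6], [291.3, 217.5]]
-17 [[266.0, 212.7], [291.3, 218.7]]
20 [[265.6, 202.4], [291.2, 208.1]]
40 [[265.5, 196.7], [291.2, 202.3]]
[ 4.66206e+02  1.08401e+02  8.11000e-01 -5.80000e-02] [-0.6 -2.8  0.9 -3.2 -0.4 -0.6 -0.6  1.6  0.9  1.6 -0.2  3.5 -0.1]
[468.974 114.227   0.766] [ 0.2  0.5 -0.4  0.8  0.2 -0.4 -0.  -0.9]
```

Call:
drive_tool --commands "0 0 -0.2 0 0 0 100;0 0 -0.2 0 0 0 100;0 0 -0.2 0 0 0 100;0 0 -0.2 0 0 0 100;0 0 -0.15 0 0 0 100;0 0 -0.1 0 0 0 100;0 0 -0.1 0 0 0 100;0 0 -0.1 0 0 0 100;0 0 0 0 0 0 100;0 0 0 0 0 0 100"

```text
time_s: 3.6
eef_pos: [468.6, 114.2, 25.6]
ee_rot: [-0.0, 0.926, 0.378, -0.0]
force: [-0.3, 0.4, 0.1]
grip_width: 0.999
grip_force: 0.0
```

Run:
```python
from h import *
p=capture("side");s=sense();print(np.round(s["eef_pos"],1),np.round(s["force"],1))
cv2.imwrite("pics/c4.png",cv2.resize(p["pixels"][190:280,230:330],(600,540),interpolation=cv2.INTER_CUBIC))
```

```text
[468.9 114.1  26. ] [-0.8 -0.4 -0.6]
```

View pics/c4.png

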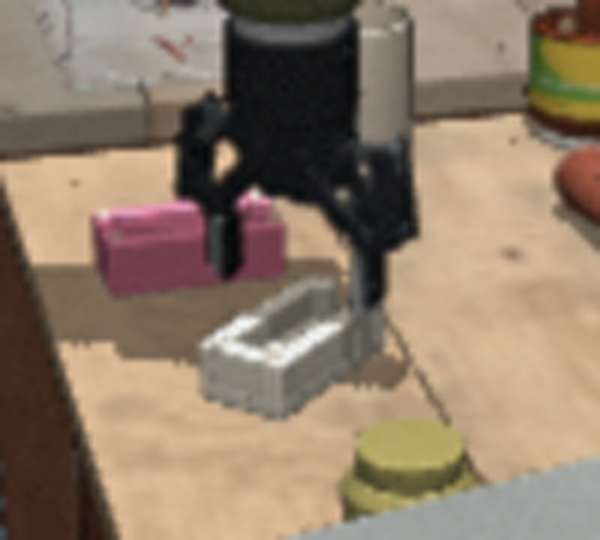

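The picture shows the fingers straddling the mould, with tips at about (267,236) and (291,241). They look higher than modelled. I'll close most of the way to bring the pads forward, then look again.

Call:
drive_tool --commands "0 0 0 0 0 0 72;0 0 0 0 0 0 72;0 0 0 0 0 0 72;0 0 0 0 0 0 72;0 0 0 0 0 0 72"

```text
time_s: 4.07
eef_pos: [468.7, 114.0, 25.7]
ee_rot: [0.0, 0.926, 0.378, 0.0]
force: [-0.7, 0.4, -0.7]
grip_width: 0.718
grip_force: 0.0
```

Run:
```python
from h import *
p=capture("side");q=capture("top");s=sense();print(np.round(s["eef_pos"],1),np.round(s["force"],1),s["grip_width"])
T=np.array(s["eef_pos"]);M=rot(s["ee_rot"])
im=p["pixels"].copy()
im=cv2.resize(im[200:270,240:320],(640,560),interpolation=cv2.INTER_CUBIC)
for z,c in((0,(0,0,255)),(-17,(255,0,0))):
  for k in(-28,28):
    u=(proj(p,[T+M[:,1]*k+[0,0,z]])[0]-[240,200])*8+3.5; cv2.circle(im,tuple(int(v) for v in u),4,c,-1)
cv2.imwrite("pics/c5.png",im)
```

```text
[468.7 114.1  25.7] [ 0.4  0.6 -0.4] 0.7234014951214637
```

View pics/c5.png

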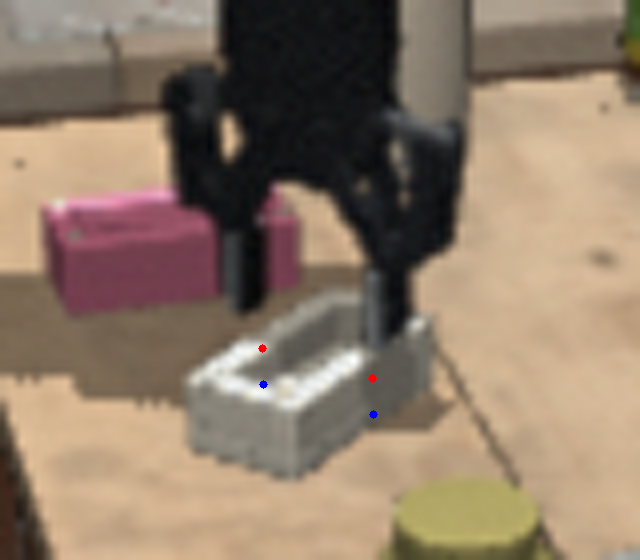

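Call:
drive_tool --commands "0 0 0 0 0 0 66;0 0 0 0 0 0 62;0 0 0 0 0 0 60;0 0 0 0 0 0 60"

```text
time_s: 4.5
eef_pos: [468.6, 114.1, 25.6]
ee_rot: [-0.0, 0.926, 0.378, -0.0]
force: [-0.2, 0.6, 0.3]
grip_width: 0.602
grip_force: 0.0
```

Closing to 51 mm met nothing, which agrees with the picture: the tips really stand about 20 mm higher than nominal. I'll open, go lower while watching the force, and try again.

Call:
drive_tool --commands "0 0 0 0 0 0 100;0 0 0 0 0 0 100;0 0 0 0 0 0 100;0 0 0 0 0 0 100;0 0 -0.05 0 0 0 100;0 0 -0.05 0 0 0 100;0 0 -0.05 0 0 0 100;0 0 -0.05 0 0 0 100;0 0 0 0 0 0 100"

```text
time_s: 5.25
eef_pos: [468.0, 114.0, 4.4]
ee_rot: [-0.0, 0.926, 0.378, -0.001]
force: [0.0, 0.4, -0.6]
grip_width: 1.0
grip_force: 0.0
```

Run:
```python
from h import *
p=capture("side");q=capture("top");s=sense();print(np.round(s["eef_pos"],1),np.round(s["force"],1),s["grip_width"])
T=np.array(s["eef_pos"]);M=rot(s["ee_rot"])
im=cv2.resize(p["pixels"][210:270,250:310],(480,480),interpolation=cv2.INTER_CUBIC)
for k in(-42,42):
    u=(proj(p,[T+M[:,1]*k])[0]-[250,210])*8+3.5; cv2.circle(im,tuple(int(v) for v in u),3,(0,0,255),-1)
im2=cv2.resize(q["pixels"][240:320,220:300],(320,320),interpolation=cv2.INTER_CUBIC)
for k in(-42,42):
    u=(proj(q,[T+M[:,1]*k])[0]-[220,240])*4+1.5; cv2.circle(im2,tuple(int(v) for v in u),3,(0,0,255),-1)
o=np.zeros((480,800,3),np.uint8);o[:,:480]=im;o[:320,480:]=im2
cv2.imwrite("pics/c6.png",o)
```

```text
[468.5 114.1   5.3] [ 0.  -1.1  0.7] 0.9968955465159343
```

View pics/c6.png

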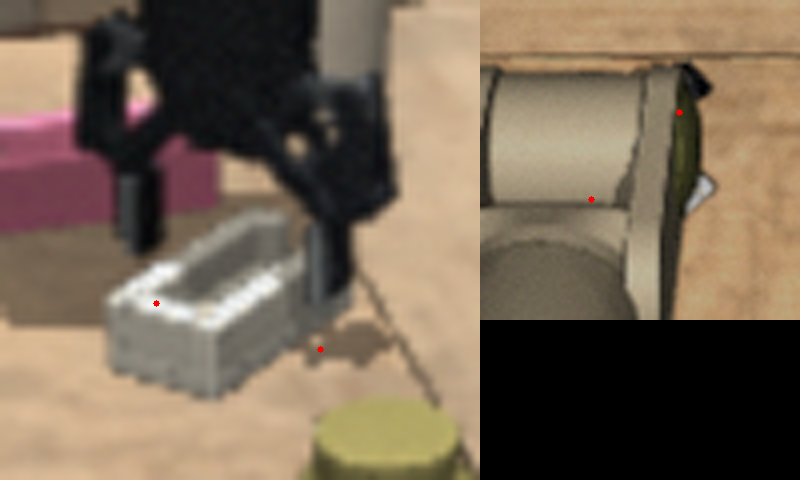

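The view shows the tips astride the mould at about (268,241) and (291,247), roughly 10 mm below its rim. Closing now.

Call:
drive_tool --commands "0 0 0 0 0 0 75;0 0 0 0 0 0 70;0 0 0 0 0 0 66;0 0 0 0 0 0 62;0 0 0 0 0 0 58;0 0 0 0 0 0 58;0 0 0 0 0 0 58" --force 40

```text
time_s: 5.93
eef_pos: [468.7, 114.2, 6.1]
ee_rot: [-0.0, 0.926, 0.378, 0.0]
force: [-2.0, 0.4, 5.6]
grip_width: 0.645
grip_force: 43.2
```

Gripped at about 55 mm with 43 N. I'll raise the grip force, lift straight up, and compute the transit.

Call:
drive_tool --commands "0 0 0 0 0 0 50;0 0 0 0 0 0 50;0 0 0.1 0 0 0 50;0 0 0.2 0 0 0 50;0 0 0.3 0 0 0 50;0 0 0.3 0 0 0 50;0 0 0.3 0 0 0 50;0 0 0.3 0 0 0 50;0 0 0.2 0 0 0 50;0 0 0.1 0 0 0 50;0 0 0 0 0 0 50" --force 70

```text
time_s: 6.85
eef_pos: [469.3, 114.1, 187.5]
ee_rot: [0.001, 0.926, 0.378, 0.002]
force: [0.2, 0.2, -2.7]
grip_width: 0.64
grip_force: 75.1
```

```bash
cat >> h.py <<'E'
def goal(px,py,pz):
    q=np.load("plate2.npy");M=plateR(*q[3:]);T=q[:3]+M@[px,py,pz]
    Rt=np.c_[M[:,0],-M[:,1],-M[:,2]]
    s=sense();c=np.array(s["eef_pos"]);rv=R.from_matrix(Rt@rot(s["ee_rot"]).T).as_rotvec()
    print("at",c.round(1),"plate coords",(M.T@(c-q[:3])).round(1),"go",((T-c)/100).round(3),"rot",(rv/(np.pi/4)).round(3),"deg",np.degrees(np.linalg.norm(rv)).round(1),"F",np.round(s["force"],1),s["grip_width"],s["grip_force"])
E
python3 - <<'E'
from h import *
from scipy.optimize import least_squares
P={"side":capture("side"),"top":capture("top")}
T=[((198,178,0),187,60),((-14,178,0),62,358),((194,0,14),433,147),((12,0,14),316,393),((194,-14,14),453,152),((12,-14,14),338,398),((0,124,14),145,366),((0,12,14),293,403)]
t=np.array([((u+.5)/4+374.5,(v+.5)/4+224.5) for _,u,v in T]);tx=np.array([a for a,_,_ in T],float)
f=lambda q:(proj(P["top"],q[:2].tolist()+[44]+tx@plateR(q[2]).T)-t).ravel()
o=least_squares(f,[346,-398,-.375]);print(o.x.round(3),f(o.x).round(1))
q=np.array([o.x[0],o.x[1],44,o.x[2],20,20]);np.save("plate2.npy",q);print(plateR(*q[3:]).round(3).tolist())
goal(125,105,86)
print(np.round(sense()["joints"],2))
cv2.imwrite("pics/s7.png",P["side"]["pixels"])
E
```

```text
[ 3.47487e+02 -3.97030e+02 -3.77000e-01] [ 0.4 -0.2 -1.3  0.4  0.7 -0.6  0.2 -0.1  0.2 -0.5 -0.8 -0.2  0.4  0.7
  0.2  0.4]
[[0.874, 0.227, -0.43], [-0.346, 0.912, -0.221], [0.342, 0.342, 0.875]]
at [468.1 114.  184.6] plate coords [-23.2 541.5 -41.9] go [-0.245 -4.776  0.133] rot [ 0.573 -0.356 -1.352] deg 68.0 F [-0.  -0.7 -3. ] 0.6391702857961707 75.07198691368103
[-0.    0.25  1.67 -0.    1.22  0.79]
```

Call:
drive_tool --commands "-0.0136 -0.2653 0.067 0.0318 -0.0198 -0.0751 50;-0.0136 -0.2653 0.067 0.0318 -0.0198 -0.0751 50;-0.0136 -0.2653 0.067 0.0318 -0.0198 -0.0751 50;-0.0136 -0.2653 0.067 0.0318 -0.0198 -0.0751 50;-0.0136 -0.2653 0.067 0.0318 -0.0198 -0.0751 50;-0.0136 -0.2653 0.067 0.0318 -0.0198 -0.0751 50;-0.0136 -0.2653 0.067 0.0318 -0.0198 -0.0751 50;-0.0136 -0.2653 0.067 0.0318 -0.0198 -0.0751 50;-0.0136 -0.2653 0.067 0.0318 -0.0198 -0.0751 50;-0.0136 -0.2653 -0.052 0.0318 -0.0198 -0.0751 50;-0.0136 -0.2653 -0.052 0.0318 -0.0198 -0.0751 50;-0.0136 -0.2653 -0.052 0.0318 -0.0198 -0.0751 50;-0.0136 -0.2653 -0.052 0.0318 -0.0198 -0.0751 50;-0.0136 -0.2653 -0.052 0.0318 -0.0198 -0.0751 50;-0.0136 -0.2653 -0.052 0.0318 -0.0198 -0.0751 50;-0.0136 -0.2653 -0.052 0.0318 -0.0198 -0.0751 50;-0.0136 -0.2653 -0.052 0.0318 -0.0198 -0.0751 50;-0.0136 -0.2653 -0.052 0.0318 -0.0198 -0.0751 50;0 0 0 0 0 0 50;0 0 0 0 0 0 50"

```text
time_s: 8.62
eef_pos: [443.2, -363.8, 196.5]
ee_rot: [-0.148, 0.957, -0.151, 0.201]
force: [-0.8, 0.5, -2.3]
grip_width: 0.635
grip_force: 75.1
```

Run:
```python
from h import *
P={"side":capture("side"),"top":capture("top")}
goal(125,105,46)
s=sense();print(np.round(s["joints"],2));T=np.array(s["eef_pos"]);M=rot(s["ee_rot"])
c=[T+M@[a*55,b*28,z] for z in(6,-30) for a,b in((1,1),(1,-1),(-1,-1),(-1,1))]
o=np.zeros((560,800,3),np.uint8);x=0
for n,(X,Y,w,h,k) in {"side":(255,200,110,120,4),"top":(385,230,90,105,4)}.items():
    im=cv2.resize(P[n]["pixels"][Y:Y+h,X:X+w],(w*k,h*k),interpolation=cv2.INTER_CUBIC)
    for i,u in enumerate((proj(P[n],c)-[X,Y])*k+1.5): cv2.circle(im,tuple(int(v) for v in u),2,(0,0,255) if i<4 else (255,255,0),-1)
    o[:h*k,x:x+w*k]=im;x+=w*k
cv2.imwrite("pics/c7.png",o)
```

```text
at [ 444.  -362.6  198. ] plate coords [125.1 106.   85.7] go [ 0.167  0.079 -0.351] rot [ 0.    -0.001 -0.   ] deg 0.0 F [ 0.1  1.4 -2. ] 0.6333472161254023 75.11664390563965
[-1.13  0.38  1.55  0.53  1.27  0.58]
```

View pics/c7.png

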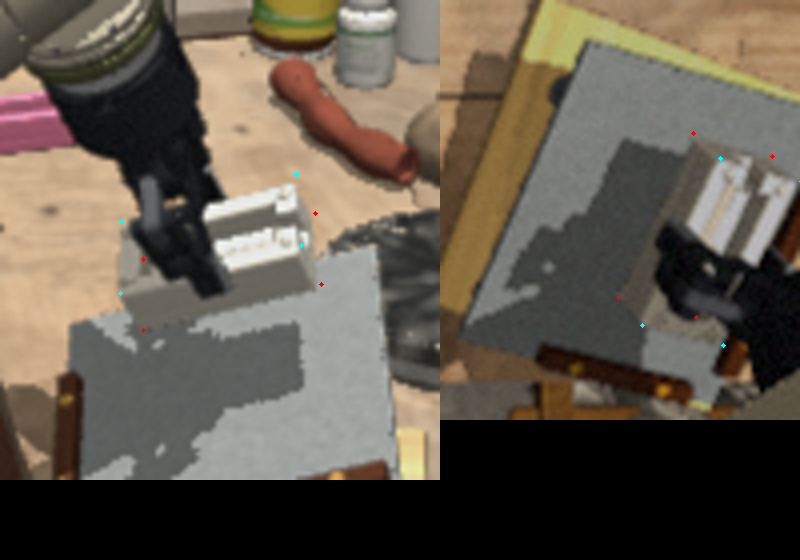

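The mould hangs level with the plate, hollow up, with its underside edge at about (287,279) to (333,271) in the side view. That is within about 6 mm of the prediction. Now down along the plate normal.

Call:
drive_tool --commands "0.043 0.022 -0.0875 0 0 0 50;0.043 0.022 -0.0875 0 0 0 50;0.043 0.022 -0.0875 0 0 0 50;0.043 0.022 -0.0875 0 0 0 50;0.043 0.022 -0.0875 0 0 0 50;0.043 0.022 -0.0875 0 0 0 50;0.043 0.022 -0.0875 0 0 0 50;0 0 0 0 0 0 50;0 0 0 0 0 0 50;0 0 0 0 0 0 50"

```text
time_s: 9.55
eef_pos: [474.3, -348.3, 138.2]
ee_rot: [-0.146, 0.957, -0.15, 0.202]
force: [0.1, 0.1, -1.7]
grip_width: 0.638
grip_force: 75.0
```

Call:
drive_tool --commands "0.0086 0.0044 -0.0175 0 0 0 50;0 0 0 0 0 0 50;0.0086 0.0044 -0.0175 0 0 0 50;0 0 0 0 0 0 50;0 0 0 0 0 0 50"

```text
time_s: 9.97
eef_pos: [475.9, -347.2, 134.3]
ee_rot: [-0.146, 0.957, -0.15, 0.202]
force: [-0.5, 0.6, -3.1]
grip_width: 0.635
grip_force: 75.1
```

Call:
drive_tool --commands "0.0086 0.0044 -0.0175 0 0 0 50;0 0 0 0 0 0 50;0 0 0 0 0 0 50"

```text
time_s: 10.22
eef_pos: [476.8, -346.7, 132.5]
ee_rot: [-0.146, 0.957, -0.15, 0.202]
force: [1.0, -0.2, -2.6]
grip_width: 0.635
grip_force: 75.1
```

Call:
drive_tool --commands "0.0086 0.0044 -0.0175 0 0 0 50;0 0 0 0 0 0 50;0 0 0 0 0 0 50"

```text
time_s: 10.47
eef_pos: [477.7, -346.2, 130.8]
ee_rot: [-0.146, 0.957, -0.15, 0.202]
force: [-0.6, -0.7, -2.1]
grip_width: 0.632
grip_force: 75.1
```

Call:
drive_tool --commands "0.0043 0.0022 -0.0087 0 0 0 50;0 0 0 0 0 0 50;0 0 0 0 0 0 50"

```text
time_s: 10.72
eef_pos: [478.1, -346.1, 130.0]
ee_rot: [-0.146, 0.957, -0.15, 0.202]
force: [0.1, -0.3, -2.3]
grip_width: 0.633
grip_force: 75.1
```

Run:
```python
from h import *
goal(125,105,6)
```

```text
at [ 478.1 -346.1  130. ] plate coords [125.9 105.5   7.8] go [-0.002  0.003 -0.02 ] rot [0.002 0.001 0.001] deg 0.1 F [ 0.1 -0.3 -2.3] 0.632910091198228 75.06282091140747
```

Near the plate; 1 mm steps until contact.

Call:
drive_tool --commands "0.0043 0.0022 -0.0087 0 0 0 50;0 0 0 0 0 0 50;0 0 0 0 0 0 50"

```text
time_s: 10.97
eef_pos: [478.5, -345.9, 129.1]
ee_rot: [-0.146, 0.957, -0.15, 0.202]
force: [0.1, -1.2, -1.6]
grip_width: 0.631
grip_force: 75.1
```

Call:
drive_tool --commands "0.0043 0.0022 -0.0087 0 0 0 50;0 0 0 0 0 0 50;0 0 0 0 0 0 50"

```text
time_s: 11.22
eef_pos: [479.0, -346.3, 129.1]
ee_rot: [-0.145, 0.957, -0.15, 0.203]
force: [-4.3, -1.2, 5.6]
grip_width: 0.636
grip_force: 76.2
```

Call:
drive_tool --commands "0.0043 0.0022 -0.0087 0 0 0 50;0 0 0 0 0 0 50;0 0 0 0 0 0 50"

```text
time_s: 11.47
eef_pos: [479.4, -346.7, 129.0]
ee_rot: [-0.145, 0.957, -0.149, 0.203]
force: [-7.3, -1.1, 12.1]
grip_width: 0.635
grip_force: 76.9
```

Call:
drive_tool --commands "0.0043 0.0022 -0.0087 0 0 0 50;0 0 0 0 0 0 50;0 0 0 0 0 0 50"

```text
time_s: 11.72
eef_pos: [479.9, -347.2, 129.0]
ee_rot: [-0.144, 0.957, -0.149, 0.204]
force: [-12.0, -2.4, 17.0]
grip_width: 0.635
grip_force: 77.7
```

Contact was found at the expected height. I'll back off to a light touch, then release and lift off along the normal at once.

Call:
drive_tool --commands "-0.0086 -0.0044 0.0175 0 0 0 50;0 0 0 0 0 0 50;0 0 0 0 0 0 50" --force 30

```text
time_s: 11.97
eef_pos: [478.9, -346.2, 129.0]
ee_rot: [-0.146, 0.957, -0.15, 0.203]
force: [-6.4, -0.4, 8.9]
grip_width: 0.633
grip_force: 76.5
```

Call:
drive_tool --commands "0 0 0 0 0 0 100;-0.12 -0.062 0.245 0 0 0 100;-0.172 -0.088 0.35 0 0 0 100;-0.172 -0.088 0.35 0 0 0 100;-0.1 -0.05 0.2 0 0 0 100;0 0 0 0 0 0 100;0 0 0 0 0 0 100"

```text
time_s: 12.55
eef_pos: [422.5, -374.6, 243.0]
ee_rot: [-0.146, 0.957, -0.15, 0.203]
force: [-0.3, 0.8, -0.8]
grip_width: 0.998
grip_force: 0.0
```

```bash
cat > look.py <<'E'
from h import *
P={"side":capture("side"),"top":capture("top")}
q=np.load("plate2.npy");A=plateR(*q[3:])
c=[q[:3]+A@[x,y,z] for z in(0,36) for x,y in((0,0),(110,0),(110,56),(0,56))]
o=np.zeros((600,800,3),np.uint8);x=0
for n,(X,Y,w,h,k) in {"side":(250,235,100,120,4),"top":(375,220,100,110,4)}.items():
    im=cv2.resize(P[n]["pixels"][Y:Y+h,X:X+w],(w*k,h*k),interpolation=cv2.INTER_CUBIC)
    for i,u in enumerate((proj(P[n],c)-[X,Y])*k+1.5): cv2.circle(im,tuple(int(v) for v in u),2,(0,0,255) if i<4 else (255,255,0),-1)
    o[:h*k,x:x+w*k]=im;x+=w*k
cv2.imwrite("pics/home.png",o)
s=sense();print(s["time_s"],np.round(s["eef_pos"]),np.round(s["force"],1),s["grip_width"])
E
python3 look.py
```

```text
12.65 [ 423. -374.  241.] [-0.8 -0.6 -0.4] 1.0051150506554385
```

Call:
drive_tool --commands "-0.05 0.1 0.3 0 0 0 100;-0.05 0.2 0.2 0 0 0 100;-0.05 0.2 0.1 0 0 0 100;0 0.3 0 0 0 0 100;0 0.3 0 0 0 0 100;0 0.3 0 0 0 0 100;0 0.3 0 0 0 0 100;0 0.3 0 0 0 0 100;0 0.2 0 0 0 0 100;0 0.1 0 0 0 0 100;0 0 0 0 0 0 100;0 0 0 0 0 0 100;0 0 0 0 0 0 100"

```text
time_s: 13.73
eef_pos: [407.7, -145.3, 302.3]
ee_rot: [-0.146, 0.957, -0.15, 0.202]
force: [1.1, -0.8, 0.7]
grip_width: 1.002
grip_force: 0.0
```

```bash
python3 look.py
```

```text
13.8333 [ 408. -145.  302.] [0.1 0.7 0.7] 1.0007210789679504
```

View pics/home.png

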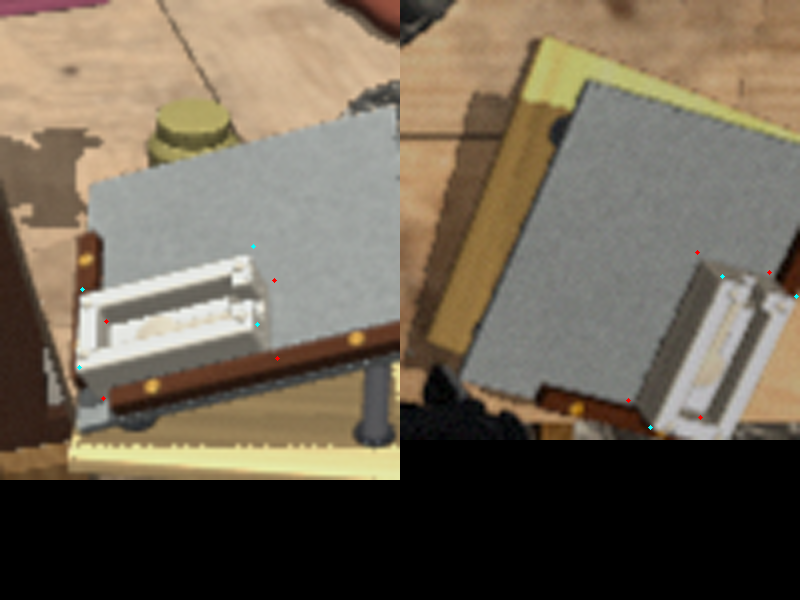

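The mould lies snug in the corner, parallel to both stops with no visible gap, and the arm is clear. Handing in.

```bash
python3 -c "
from rig import *
print(finish_job())"
```

```text
the job is handed in; nothing more can be done
None
```

The mould was set down hollow side up, well up the slope, and let go. It slid down by itself to rest against both stops, going by the last picture. The job is handed in with the arm clear and nothing else touched; no verdict came back.

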